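# Pack the hearth of the top-hat kiln

### The job

Pack the round hearth of the kiln for a firing. First stand the low green dish on the round mark in the middle and the two tall kiln props, the buff and the pink one, squarely on the two rectangular marks either side of it; then bridge the props with the pale kiln shelf, lengthwise, level and centred over the dish; and last stand the tall blue cup upright in the middle of that shelf. Either prop may go on either mark; do not drop the dish or the cup, and do not disturb the cone pack that already stands on the hearth.

Things in the scene. Friction and masses are not known exactly. Their poses are not given: they have to be found in the camera images.
- hearth: Kiln hearth: fixed round refractory floor with a white kiln-washed top in a steel tray, standing on the brown work board (board top 9 mm above the bench). 268 mm across the tray, 256 mm across the floor (the four small lugs on the tray's side reach 149 mm from the centre), 45 mm high. Origin at the centre of its underside, so its top surface is at z = +45 mm in its own frame; z up. Its x axis runs along the row of three marks, rectangular, round, rectangular.
- mark_a: One of the two rectangular red-brown bare patches on the hearth's top where a prop stands, 32 x 60 mm, flush with the surface. Origin at its centre on the hearth's top; x along its short side (roughly along the row of marks), y along its long side, z up. It lies 64 to 78 mm from the hearth's centre on the -x side of the hearth.
- mark_b: The other rectangular red-brown patch, same as mark_a, 64 to 78 mm from the hearth's centre on the +x side of the hearth.
- spot: Round red-brown patch, 42 mm across, flush with the hearth's top, midway between the rectangular marks: where the dish stands and over which the shelf is centred. Origin at its centre on the hearth's top.
- cones: Cone pack already standing on the hearth, on its -y side, about 90 mm from the row of marks: a grey-brown clay strip 48 x 18 x 12 mm with three slender upright pastel cones, about 60 mm high in all. Loose; leave it where it is. Origin under the centre of the strip, x along the strip, z up.
- prop_a: Tall kiln prop, buff (yellowish) block 32 (x) x 60 (y) x 55 (z, height) mm, about 0.2 kg, standing on the board. Origin at the centre of its underside, z up. It goes upright on a rectangular mark with its 60 mm side along the mark's long side. (A dark grey prop of 36 mm height on the board is not wanted.)
- prop_b: Tall kiln prop like prop_a in every size, but pink.
- dish: Low glazed green dish, round and open at the top, 30 mm high, 58 mm across the rim, narrowing to 42 mm at the foot, wall 4 mm, about 0.09 kg. Origin at the centre of its underside, z up.
- shelf: Half kiln shelf: flat pale slab with a white-washed top lying flat on the board, 190 (x) x 60 (y) x 12 (z) mm, about 0.27 kg. Origin at the centre of its underside, x along its length, z up. Bridging the props, its underside is 55 mm above the hearth's top.
- cup: Tall glazed blue cup without a handle, open at the top, 65 mm high, 56 mm across the rim, 52 mm at 12 mm height, 44 mm at the foot, wall 4 mm, about 0.13 kg. Origin at the centre of its underside, z up. On the shelf its foot is 67 mm above the hearth's top.
Mind the look-alikes: they are no part of the job. What is shaped like the prop_a but purple is not meant.

How it is judged (in metres and radians):
On the way, in this order (a step that is already met when the one before it is completed fails the run):
1. the dish and both props stand in their places on the hearth (horizontal distance between dish and spot below 0.012 m and z of dish in the frame of hearth between 0.04 and 0.05 m and angle between each of dish, prop_a, prop_b's own z axis and vertical below 0.08 rad and ((horizontal distance between prop_a and mark_a below 0.012 m and angle between the y axis of prop_a and the y axis of mark_a, either way round below 0.2 rad and horizontal distance between prop_b and mark_b below 0.012 m and angle between the y axis of prop_b and the y axis of mark_b, either way round below 0.2 rad) or (horizontal distance between prop_a and mark_b below 0.012 m and angle between the y axis of prop_a and the y axis of mark_b, either way round below 0.2 rad and horizontal distance between prop_b and mark_a below 0.012 m and angle between the y axis of prop_b and the y axis of mark_a, either way round below 0.2 rad)) and z of prop_a in the frame of hearth between 0.04 and 0.05 m and z of prop_b in the frame of hearth between 0.04 and 0.05 m), for 0.2 s.
2. the shelf lies on the props, centred over the dish (all of step 1 and horizontal distance between shelf and spot below 0.015 m and angle between the x axis of shelf and the x axis of hearth, either way round below 0.15 rad and z of shelf in the frame of hearth between 0.095 and 0.105 m and angle between shelf's own z axis and vertical below 0.06 rad), for 0.2 s.
3. the cup stands on the middle of the shelf (horizontal distance between shelf and spot below 0.015 m and angle between the x axis of shelf and the x axis of hearth, either way round below 0.15 rad and z of shelf in the frame of hearth between 0.095 and 0.105 m and angle between shelf's own z axis and vertical below 0.06 rad and horizontal distance between cup and shelf below 0.012 m and z of cup in the frame of hearth between 0.107 and 0.117 m and angle between cup's own z axis and vertical below 0.08 rad), for 0.2 s.
At the end, for the whole second after the job is handed in: Dish and the two props (0.2 rad) upright within 12 mm of their marks' centres; shelf level on the props, within 15 mm of the round mark and 0.15 rad of the row; cup upright within 12 mm of the shelf's centre; heights to 5 mm; cone pack left alone; all released, at rest (all of step 1 and all of step 3 and linear speed of each of dish, prop_a, prop_b, shelf, cup below 0.02 m/s); the robot touches nothing.
It fails at once if the dish or the cup is dropped (falls free of the fingers faster than 0.7 m/s, a fall of about 25 mm) ((linear speed of dish above 0.7 m/s and contact force between the fingers and dish below 0.01 N) or (linear speed of cup above 0.7 m/s and contact force between the fingers and cup below 0.01 N)).
It fails at once if the cone pack is shifted by more than 15 mm or tipped over (distance of cones from where it was at the start of the episode above 0.015 m or angle between cones's own z axis and vertical above 0.35 rad).
It also fails if it takes over 134 s, if anything falls off the work surface, if the arm or the gripper's body presses on something with over 40 N, if the wrist force passes 120 N, or if a joint passes its speed limit or range.

### The arm

A 6-joint arm with a two-finger parallel gripper is mounted at the origin on the work surface. World frame = base frame: x ahead of the robot, y to its left, z up, the work surface at z = 0. Lengths are in mm, angles in rad, forces in N, time in s.
With the tool pointing down it reaches from about 325 to 750 mm from the base axis. Payload 7.6 kg.
Tool frame: the origin (TCP) lies at the very end of the fingers, on their centre line; the grasp point (between the pads) lies 19 mm behind it; z points along the fingers, y is the line along which they close (so a half turn about z gives the same grasp; the last joint's range is limited). The gripper opens to 85 mm and grips with 20 to 120 N. Pads are 22 mm wide; open, the fingers measure 114 mm over their backs; the gripper's body (76 mm by 85 mm) begins 54 mm behind the grasp point. The pads swing forward as they close: fully open they stand 13 mm farther back than shut.
Start: joints at [-1.374, 0.052, 1.401, -0, 1.689, -0.07], TCP at [138.438, -506.439, 231.323] pointing down, gripper open.
Joint ranges: [-2.9, 2.9], [-0.91, 2.17], [0.12, 2.37], [-1.06, 4.2], [0.26, 2.73], [-2.93, 2.93]. Speed limits (rad/s): [2.57, 2.57, 3.01, 3.14, 3.14, 3.14].

### API

Orientations are given as [roll, pitch, yaw] about the fixed x, y, z axes, in that order (R = Rz(yaw) Ry(pitch) Rx(roll)).
In Python, from station import r, vision, sign_off gives the robot as it stands. The module is installed in compiled form; this text tells all that it offers.
- The arm moves only by the tool carry_out, never from a script. Its arguments are lists of equal length, an entry for each row: "hand": the opening in per cent of the stroke, from 0 (shut) to 100 (fully open); "linear": the shift along the world's x, y, z in mm, a list of three; "yaw": the turn about the world's z in rad. A call has 1 to 5 rows; each row shifts and turns the commanded pose from where the row before left it; what a row does not reach is not made up. A row lasts 1/8 s, in which the tool goes at most 62.5 mm and 10.7 degrees, less where a joint would pass 70% of its speed; a pose out of reach is approached as far as the arm can. A call is refused whole if a number of a shift passes 62.5 or a number of a turn 0.188, either way. A call with a gripper value outside its range is refused whole. The fingers move at their own pace and stop on an object; the grip force is fixed at half the most. Time passes only in rows, so rows that do not move let the fingers close. It gives the time, the measured TCP pose, the force, the opening and the grip force at its end, in the units of the state.
- r.read_state(): the state, without advancing time (a new reading comes with each control period).
- vision.capture(name): name is "scene" or "top" or "wrist"; returns a dict with "color" (480x640x3 uint8, red, green, blue), "vfov" (degrees; the focal length in pixels is half the picture's height over the tangent of half this angle, whatever the lens; pixels are square), "cx", "cy" (the principal point, pixels), "extrinsics" (4x4, takes a point from camera to world coordinates); the wrist camera has in their place "mount" (4x4, takes a point from camera to tool coordinates, whose origin is the TCP and whose axes are the flange's). Camera axes: x right, y down, z forward; pixel columns grow to the right and rows downward; lengths in mm; the calibration is good to about 2 mm. A picture is of the moment at which its call begins: read the wrist's pose just before it. There is no depth.
- sign_off(): hands the job in; it is judged then, once.
The state is a dict: "time": time; "joint_pos": joint angles; "joint_vel": joint speeds; "joint_torque": joint torques, N m; "tool_pos": TCP position; "orientation": TCP orientation; "wrist_force": force on the tool from outside, world axes, zero at the start; "ft_torque": the same for the moment, N m; "finger_gap": opening from 0.0 (shut) to 1.0 (fully open); "grip_force": force on a finger pad.
Only numpy, scipy, OpenCV 4.12 (cv2) and the standard library are available. Lean on these libraries where they do the work, as an engineer would, in place of code of your own. Each camera call takes 0.05 s, during which the arm holds its last target. There are 200 camera calls.

## Working session

There is one attempt and no reset: what is moved stays moved. The work goes in short steps, Python scripts to look and compute and a tool call to move; the robot and the scene stay as the last step left them, time stands still between calls to the robot, and variables do not carry over. Pictures are saved under pics/ and viewed, at most 14 in all, crops included, and the job is handed in when it is done.

Besides the shell and the picture viewer there is one more tool, called after "Request:" as a command line: name --pt "numbers of a row" for each row, then --argument value for the rest. carry_out: Moves the arm, as the interface text tells. Its arguments: {"type":"object","properties":{"hand":{"type":"array","items":{"type":"number"}},"linear":{"type":"array","items":{"type":"array","items":{"type":"number"}}},"yaw":{"type":"array","items":{"type":"number"}}},"required":["hand","linear","yaw"]}

```bash
mkdir -p pics; cat > h.py <<'E'
import numpy as np, cv2, pickle
from station import r, vision, sign_off
from scipy.spatial.transform import Rotation as R
def cap(n, save=None):
    s=r.read_state(); d=vision.capture(n)
    if 'mount' in d:
        T=np.eye(4); T[:3,:3]=R.from_euler('xyz',s['orientation']).as_matrix(); T[:3,3]=s['tool_pos']
        d['extrinsics']=T@np.array(d['mount'])
    d['E']=np.array(d['extrinsics']); d['f']=240/np.tan(np.radians(d['vfov'])/2)
    if save: cv2.imwrite(f'pics/{save}.png',d['color'][:,:,::-1]); pickle.dump(d,open(f'pics/{save}.pkl','wb'))
    return d
def ray(d,px):
    px=np.atleast_2d(px).astype(float)
    v=np.c_[(px[:,0]-d['cx'])/d['f'],(px[:,1]-d['cy'])/d['f'],np.ones(len(px))]@d['E'][:3,:3].T
    return d['E'][:3,3],v
def onplane(d,px,z):
    o,v=ray(d,px); return o+v*((z-o[2])/v[:,2])[:,None]
def proj(d,P):
    q=(np.atleast_2d(P)-d['E'][:3,3])@d['E'][:3,:3]
    return np.c_[d['f']*q[:,0]/q[:,2]+d['cx'],d['f']*q[:,1]/q[:,2]+d['cy']]
def tri(d1,p1,d2,p2):
    o1,v1=ray(d1,p1);o2,v2=ray(d2,p2);v1=v1[0];v2=v2[0]
    a=np.linalg.lstsq(np.c_[v1,-v2],o2-o1,rcond=None)[0]
    A=o1+a[0]*v1;B=o2+a[1]*v2
    return (A+B)/2,np.linalg.norm(A-B)
E
python3 - <<'E'
from h import *
for n in('scene','top'):
    d=cap(n,n); print(n,d['f'],d['cx'],d['cy'],np.round(d['E'],3).tolist())
s=r.read_state(); print(s['time'],s['orientation'],s['tool_pos'])
E
```

```text
scene 499.4842768784237 324.42070106297206 243.87846053282883 [[-0.345, 0.645, -0.682, 1153.996], [0.938, 0.228, -0.26, 198.693], [-0.012, -0.73, -0.684, 795.115], [0.0, 0.0, 0.0, 1.0]]
top 602.0873329082135 316.0584691673403 237.0620227196933 [[-0.018, -0.988, 0.153, 240.819], [-1.0, 0.019, 0.005, -73.831], [-0.008, -0.153, -0.988, 1402.642], [0.0, 0.0, 0.0, 1.0]]
0.1 [-3.14020986e+00 -8.25660462e-05  2.66764286e-01] [ 138.36918387 -506.16214227  230.56591058]
```

View pics/scene.png

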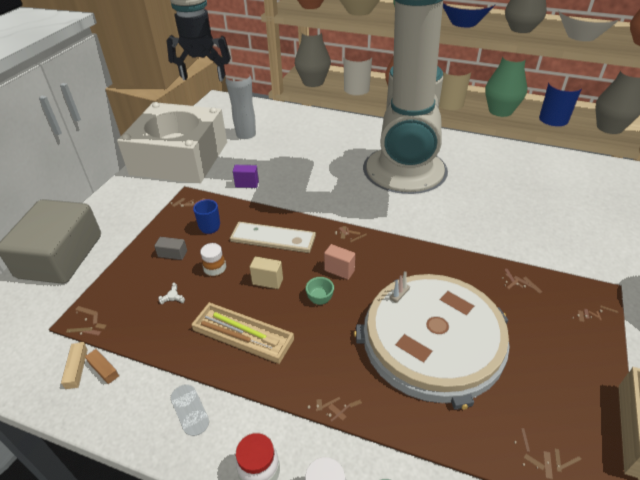

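View pics/top.png

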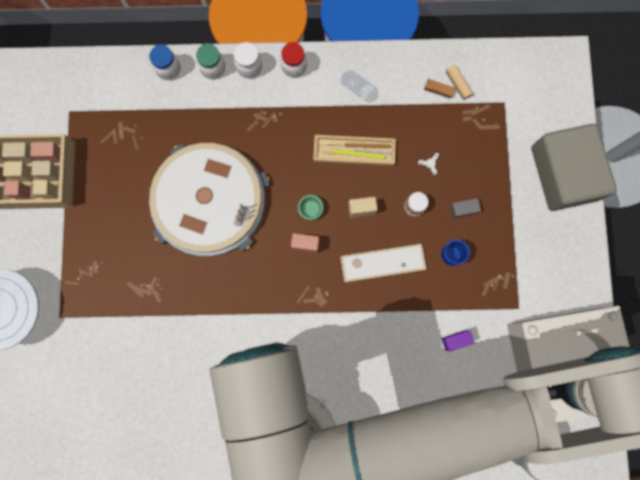

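The scene picture shows the buff prop at (266,272), pink prop (340,261), green dish (320,291), blue cup (207,216), shelf (273,236) and hearth (437,335). The top view has the same items at (363,206), (305,242), (310,208), (457,253), (383,263) and (205,198). Look-alikes, scene pixels: the purple block (246,176) and dark grey prop (170,248) for the props; the wooden blocks (75,365)/(101,366) for the buff prop; the white-lidded jar (212,260) and the jars and blue or green bowls on the background shelf for the cup and dish; the pencil tray (243,332) for the shelf. By colour and shape I choose the first list.

```bash
cat >> h.py <<'E'
HS={'buff':((18,60,120),(32,170,255)),'pink':((0,60,120),(10,150,255)),'dish':((60,70,40),(90,255,255)),'cup':((108,150,40),(125,255,255)),'white':((0,0,165),(180,45,255)),'mark':((0,80,60),(14,200,170))}
def blobs(d,k,amin=60,box=None):
    m=cv2.inRange(cv2.cvtColor(d['color'],cv2.COLOR_RGB2HSV),*HS[k])
    if box: z=np.zeros_like(m); x0,y0,x1,y1=box; z[y0:y1,x0:x1]=m[y0:y1,x0:x1]; m=z
    cs=cv2.findContours(m,cv2.RETR_EXTERNAL,cv2.CHAIN_APPROX_NONE)[0]
    return sorted([c for c in cs if cv2.contourArea(c)>amin],key=cv2.contourArea,reverse=True)
E
python3 - <<'E'
from h import *
D={n:pickle.load(open(f'pics/{n}.pkl','rb')) for n in('scene','top')}
box={'scene':(60,190,630,440),'top':(60,105,518,318)}
for n,d in D.items():
    for k in HS:
        for c in blobs(d,k,40,box[n])[:4]:
            (x,y),(w,h),a=cv2.minAreaRect(c)
            print(n,k,cv2.contourArea(c),np.round([x,y,w,h,a],1),np.round(onplane(d,(x,y),30)[0]))
for p1,p2 in [((266,264),(363,206)),((340,252),(306,241)),((320,285),(310.5,207)),((207,205),(457,252)),((437,325),(204.5,195)),((273,236),(383,263))]:
    print(tri(D['scene'],p1,D['top'],p2))
E
python3 - <<'E'
import cv2,numpy as np
a=cv2.imread('pics/scene.png')[180:310,140:370]; b=cv2.imread('pics/top.png')[185:285,285:485]
a=cv2.resize(a,(531,300)); b=cv2.resize(b,(600,300)); 
o=np.zeros((600,600,3),np.uint8); o[:300,:531]=a;o[300:]=b; cv2.imwrite('pics/crop1.png',o)
E
```

```text
scene buff 2906.5 [242.2 331.2  99.7  32.7  21. ] [ 669. -155.   30.]
scene buff 783.0 [266.  271.9  33.9  27.6  10. ] [ 513. -179.   30.]
scene buff 716.5 [ 74.  365.   17.5  49.   14. ] [ 838. -406.   30.]
scene buff 487.0 [426.3 365.8 136.6  43.7  17.9] [627. 187.  30.]
scene pink 760.5 [339.2 260.5  34.6  27.4  22.8] [429. -44.  30.]
scene dish 517.0 [319.5 289.5  25.5  25.5  45. ] [522. -54.  30.]
scene cup 608.5 [206.8 216.3  32.4  22.9  78.7] [ 394. -390.   30.]
scene white 16890.0 [466.5 236.5  93.  325.   90. ] [260. 203.  30.]
scene white 13487.5 [210.5 393.5 301.   91.    0. ] [ 805. -146.   30.]
scene white 9374.0 [437.4 328.4 127.6  97.   14. ] [539. 190.  30.]
scene white 4768.0 [ 97.  231.7  62.4 173.3  43.5] [ 527. -604.   30.]
scene mark 94354.5 [347.6 329.1 565.8 206.2  12.8] [597.  31.  30.]
scene mark 394.5 [101.8 366.3  35.4  14.8  45. ] [ 823. -357.   30.]
top buff 1803.0 [354.6 149.7  79.8  25.1   2.7] [ 661. -161.   30.]
top buff 392.5 [362.6 206.   17.   28.2  82.9] [ 525. -176.   30.]
top buff 168.0 [ 62. 168.  66.   4.  90.] [630. 529.  30.]
top pink 417.5 
[... 513 characters left out ...]
e 981.0 [511.  192.5 175.   12.   90. ] [ 550. -522.   30.]
top white 852.0 [201.  119.5  29.  282.   90. ] [743. 203.  30.]
top mark 90161.0 [286.7 209.6 205.1 457.3  88.9] [520.   1.  30.]
(array([ 518.16594033, -173.98836664,   60.12293042]), np.float64(1.2769301166658986))
(array([439.0268087 , -41.43916619,  65.30109763]), np.float64(5.05291780182229))
(array([521.61643731, -54.07281632,  43.5799027 ]), np.float64(1.9196836260237244))
(array([ 405.76256204, -376.06522239,   77.76152252]), np.float64(4.266054375005222))
(array([552.27751187, 187.91776702,  55.687438  ]), np.float64(1.1662922109421099))
(array([ 391.91278989, -219.46667556,   16.49246623]), np.float64(1.0940958763997892))
```

View pics/crop1.png

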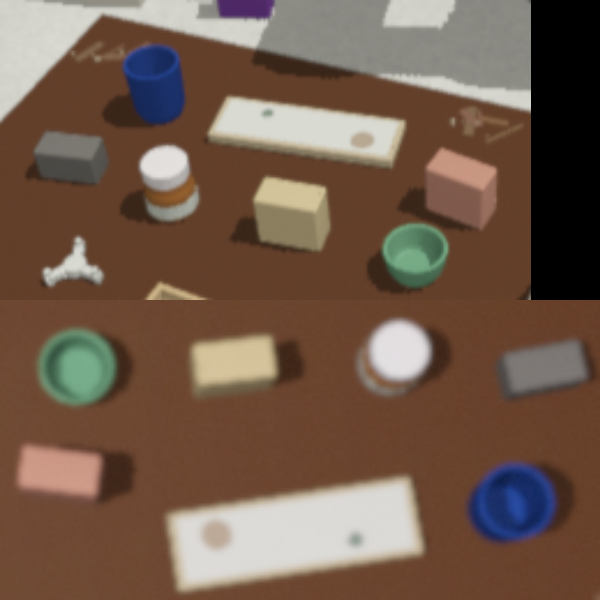

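The crop confirms the choice: full-height buff and pink blocks, open green dish, open blue cup, flat white slab; the grey block is visibly lower. Triangulated tops (~64, 39–43, 74–78, 55, ~17–21) agree with the text. Now I move to wrist-camera views.

Request:
carry_out --hand '[100, 100, 100, 100, 100]' --pt "35 35 20" --pt "35 35 20" --pt "35 35 20" --pt "35 35 20" --pt "35 35 20" --yaw '[0, 0, 0, 0, 0]'

```text
time: 0.72
tool_pos: [314.2, -330.1, 331.6]
orientation: [-3.141, 0.0, 0.267]
wrist_force: [0.9, 0.3, -0.6]
finger_gap: 0.999
grip_force: 0.0
```

Request:
carry_out --hand '[100, 100, 100, 100, 100]' --pt "35 35 10" --pt "35 35 10" --pt "30 40 0" --pt "20 40 0" --pt "0 0 0" --yaw '[0, 0, 0, 0, 0]'

```text
time: 1.35
tool_pos: [434.3, -179.2, 350.9]
orientation: [-3.141, 0.0, 0.271]
wrist_force: [0.5, -0.9, 0.3]
finger_gap: 1.001
grip_force: 0.0
```

```bash
python3 - <<'E'
from h import *
d=cap('wrist','w1'); print(d['f'],np.round(d['mount'],2).tolist()); s=r.read_state();print(s['tool_pos'],s['orientation'],s['joint_pos'])
E
```

```text
378.0469559564865 [[0.0, -0.96, -0.28, 71.69], [1.0, 0.0, 0.0, -0.22], [-0.0, -0.28, 0.96, -141.44], [0.0, 0.0, 0.0, 1.0]]
[ 433.76221223 -180.5452725   350.96481532] [-3.14136393e+00  6.86676117e-04  2.69314639e-01] [-4.72861902e-01 -9.53338835e-02  1.30963244e+00 -3.15456761e-04
  1.92795475e+00  8.28509674e-01]
```

View pics/w1.png

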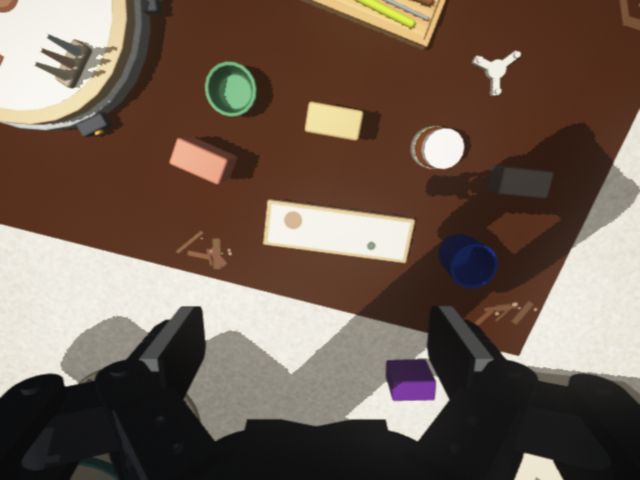

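The wrist view shows the dish (231,88), buff prop (334,121), pink prop (201,161), shelf (339,231), cup (468,262), cones (65,60), white-lidded jar (440,148), grey prop (523,182) and purple block (411,380). Two more wrist views towards the hearth next.

Request:
carry_out --hand '[100, 100, 100, 100]' --pt "-5 45 0" --pt "-5 45 0" --pt "-5 45 0" --pt "0 0 0" --yaw '[0, 0, 0, 0]'

```text
time: 1.9
tool_pos: [418.0, -45.4, 351.7]
orientation: [3.141, -0.001, 0.269]
wrist_force: [-0.6, -0.3, 0.4]
finger_gap: 0.999
grip_force: 0.0
```

```bash
python3 - <<'E'
from h import *
d=cap('wrist','w2')
E
```

Request:
carry_out --hand '[100, 100, 100, 100, 100]' --pt "0 45 0" --pt "0 45 0" --pt "0 45 0" --pt "0 40 0" --pt "0 0 0" --yaw '[0, 0, 0, 0, 0]'

```text
time: 2.58
tool_pos: [418.8, 128.9, 350.7]
orientation: [3.141, 0.001, 0.268]
wrist_force: [0.7, -0.6, -1.1]
finger_gap: 0.999
grip_force: 0.0
```

```bash
python3 - <<'E'
from h import *
d=cap('wrist','w3')
for w in('w1','w2','w3'):
    d=pickle.load(open(f'pics/{w}.pkl','rb'))
    for k in('buff','pink','dish','cup','white','mark'):
        for c in blobs(d,k,250,(0,0,640,300)):
            A=cv2.contourArea(c)
            if A>30000: continue
            (x,y),(ww,h),a=cv2.minAreaRect(c); m=cv2.moments(c)
            print(w,k,A,np.round([x,y,ww,h,a],1),np.round([m['m10']/m['m00'],m['m01']/m['m00']],1),np.round(onplane(d,(x,y),30)[0]))
E
```

```text
w1 buff 6361.5 [338.1 230.8 148.1  45.3   7.6] [337.5 230.7] [ 397. -218.   30.]
w1 buff 2583.0 [ 76.3  74.3  57.4 173.3  46. ] [81.7 77.4] [492. 118.  30.]
w1 buff 1599.5 [333.4 120.6  55.2  30.7   9.5] [333.3 120.6] [ 522. -175.   30.]
w1 buff 1599.5 [379.   22.5  45.  128.   90. ] [384.7  18.2] [ 633. -195.   30.]
w1 pink 1512.5 [197.4 160.7  56.9  28.7  23.6] [197.5 160.7] [435. -31.  30.]
w1 dish 2042.0 [230.5  88.5  53.   49.   90. ] [230.6  88.6] [524. -53.  30.]
w1 cup 1736.0 [473.4 263.   45.7  49.   12.8] [472.1 262.8] [ 403. -399.   30.]
w1 white 10948.5 [147.5 261.5 295.   75.    0. ] [ 97.8 274.1] [292.   7.  30.]
w1 white 8241.5 [ 55.5  55.  111.  110.    0. ] [45.2 47.1] [506. 142.  30.]
w1 white 5723.0 [593.  245.5 107.   92.   90. ] [603.9 262.3] [ 466. -537.   30.]
w1 white 5124.5 [337.9 231.7 139.7  38.6   7.6] [337.3 231.5] [ 396. -218.   30.]
w1 white 1233.0 [443. 148.  40.  40.  90.] [443.1 148.1] [ 527. -309.   30.]
w1 white 1017.5 [626.5 149.   78.   25.   90. ] [630.2 153.8] [ 585. -519.   30.]
w1 white 587.5 [492.1  65.7  38.4  49.3  27.8] [496.4  68.4] [ 62
[... 2395 characters left out ...]
te 14253.5 [168.5 257.   84.  337.   90. ] [112.  270.7] [290. 290.  30.]
w3 white 944.0 [601.5 283.5  31.   61.   90. ] [609.9 285.1] [ 404. -264.   30.]
w3 mark 1382.0 [258.5 118.1  55.1  26.9  37.3] [258.7 118.2] [486. 217.  30.]
w3 mark 1375.5 [622. 248. 102.  34.  90.] [628.9 248.5] [ 456. -267.   30.]
w3 mark 1153.5 [340.7   5.1  58.   33.   37.7] [344.6  12.4] [622. 157.  30.]
w3 mark 1135.0 [295.  61.  40.  36.  90.] [295.3  61.4] [556. 191.  30.]
w3 mark 1029.0 [556.4 231.6  27.6  48.5  24.8] [556.3 231.6] [ 453. -176.   30.]
w3 mark 602.5 [612.5  11.5  23.   53.   90. ] [621.4   7.6] [ 694. -127.   30.]
w3 mark 320.5 [622.9  41.1  37.8  10.3  20.9] [622.8  41.1] [ 671. -152.   30.]
```

View pics/w3.png

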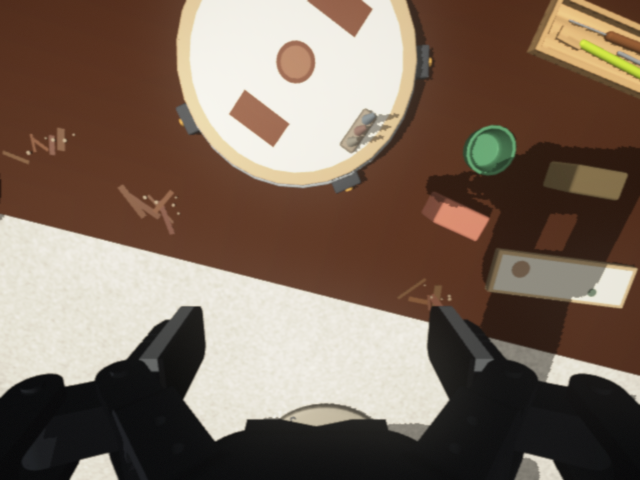

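The view shows the spot at (295,61), mark_a (259,118), mark_b cut off at the top (342,12), cones (360,130), dish (490,150) and pink prop (457,217). One more view farther back gets the whole of mark_b.

Request:
carry_out --hand '[100, 100, 100]' --pt "-30 10 0" --pt "-30 10 0" --pt "0 0 0" --yaw '[0, 0, 0]'

```text
time: 3.0
tool_pos: [358.1, 147.4, 352.0]
orientation: [3.141, -0.002, 0.265]
wrist_force: [-0.2, -0.1, 1.3]
finger_gap: 1.003
grip_force: 0.0
```

```bash
python3 - <<'E'
from h import *
d4=cap('wrist','w4')
W={w:pickle.load(open(f'pics/{w}.pkl','rb')) for w in('w1','w2','w3','w4')}
for c in blobs(d4,'mark',250,(0,0,640,300)):
    (x,y),(ww,h),a=cv2.minAreaRect(c)
    p=onplane(d4,cv2.boxPoints(((x,y),(ww,h),a)),54)[:,:2]
    rc=cv2.minAreaRect(onplane(d4,c[:,0],54)[:,:2].astype(np.float32))
    print('w4',cv2.contourArea(c),np.round([x,y],1),'plane54:',np.round(np.r_[rc[0],rc[1],rc[2]],1))
for c in blobs(W['w3'],'mark',250,(0,0,500,300)):
    rc=cv2.minAreaRect(onplane(W['w3'],c[:,0],54)[:,:2].astype(np.float32)); print('w3',np.round(np.r_[rc[0],rc[1],rc[2]],1))
for w,box in(('w1',(0,0,640,300)),('w2',(0,0,640,300))):
    for k,z in(('dish',39),('cup',74),('buff',64),('pink',64),('white',21)):
        for c in blobs(W[w],k,250,box)[:12]:
            A=cv2.contourArea(c)
            if k in('buff','white') and A>7000 or (k!='dish' and A<1100): continue
            rc=cv2.minAreaRect(onplane(W[w],c[:,0],z)[:,:2].astype(np.float32)); print(w,k,np.round(np.r_[rc[0],rc[1],rc[2]],1))
T=lambda a,p,b,q:print(np.round(tri(W[a],p,W[b],q)[0],1),round(tri(W[a],p,W[b],q)[1],1))
T('w1',(230.5,88.5),'w2',(348.3,107.8));T('w2',(348.3,107.8),'w3',(489.5,150))
o=np.hstack([W[w]['color'][y:y+200,x:x+260] for w,x,y in(('w1',150,50),('w2',290,70))])
o2=np.hstack([W[w]['color'][y:y+120,x:x+260] for w,x,y in(('w1',280,180),('w2',380,180))])
o=np.vstack([o,o2]); o=cv2.resize(o,(800,492)); cv2.imwrite('pics/crop2.png',o[:,:,::-1])
E
```

```text
w4 100317.5 [326.  148.5] plane54: [4.578e+02 1.608e+02 3.239e+02 6.672e+02 1.000e-01]
w4 1552.0 [287.9  66.2] plane54: [485.9 212.8  57.4  29.4  68.9]
w4 1439.5 [608.5 282. ] plane54: [ 352.5 -236.4   45.5   79.3   15.2]
w3 [433.3 211.7 330.8 593.5  15.4]
w3 [486.  212.7  57.   29.2  68.8]
w3 [615.5 158.   58.   30.8  71.1]
w3 [552.2 188.7  38.6  38.2  15.4]
w1 dish [523.3 -55.   55.3  54.7  13. ]
w1 cup [ 412.6 -376.3   61.2   54.7    9. ]
w1 buff [ 404.2 -214.1   54.3  171.4    7.8]
w1 buff [488.7 100.2  52.6 188.8  52.4]
w1 buff [ 520.7 -174.3   31.5   59.5    6.5]
w1 buff [ 623.  -191.4   40.4  127.3   15.5]
w1 pink [439.5 -41.1  59.6  32.2  81.5]
w1 white [ 448.8 -550.1  149.5  121.3   29. ]
w1 white [ 393.3 -219.7   50.9  178.6    7.8]
w1 white [ 527.5 -312.5   47.1   48.2   34.3]
w2 dish [523.4 -54.3  55.3  54.7  62. ]
w2 cup [ 416.5 -361.3   88.9   52.9   63.3]
w2 buff [ 402.5 -200.9   54.1  171.4    7.7]
w2 buff [495.4 166.6 136.6 247.7  15.4]
w2 buff [ 636.4 -144.   164.1   31.2   87.1]
w2 buff [ 519.9 -167.5   31.6   71.1    6. ]
w2 pink [486.  207.2  56.5  29.   68.7]
w2 pink [439.4 -40.3  59.7  31.7  81.4]
w2 white [ 389.1 -189.2   50.   116.8    7.7]
[524.  -54.3  36.7] 0.0
[523.9 -54.6  33. ] 0.7
```

View pics/crop2.png

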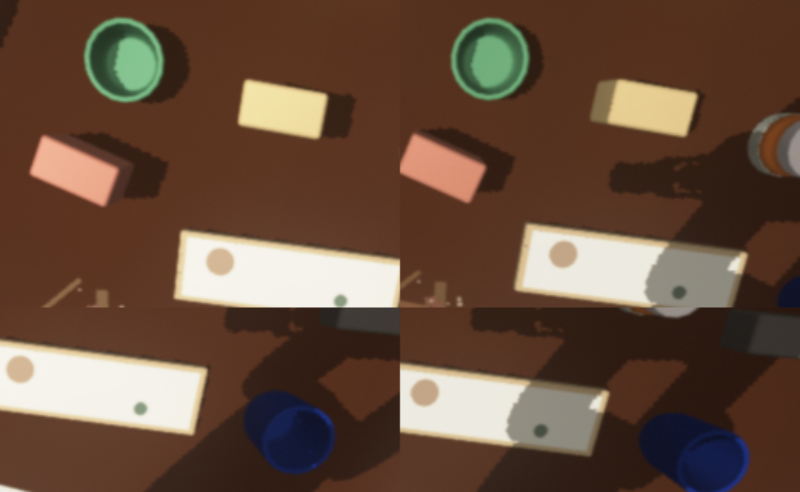

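The crop shows clean top faces of both props, the dish's rim (circle) and the shelf, partly in shadow in view two. I will recompute mark_b and triangulate heights while moving above the dish.

Request:
carry_out --hand '[100, 100, 100, 100, 100]' --pt "33 -40 -20" --pt "33 -40 -40" --pt "33 -40 -40" --pt "33 -40 -40" --pt "33 -42 -30" --yaw '[0, 0, 0, 0, 0]'

```text
time: 3.68
tool_pos: [519.5, -51.2, 184.5]
orientation: [-3.141, 0.002, 0.265]
wrist_force: [0.7, 0.4, 2.0]
finger_gap: 0.999
grip_force: 0.0
```

Request:
carry_out --hand '[100, 100, 100]' --pt "0 0 -40" --pt "0 0 -40" --pt "0 0 0" --yaw '[0, 0, 0]'

```text
time: 4.05
tool_pos: [516.9, -49.4, 103.0]
orientation: [-3.139, 0.007, 0.265]
wrist_force: [0.0, -0.7, 0.5]
finger_gap: 0.998
grip_force: 0.0
```

```bash
python3 - <<'E'
from h import *
print(r.read_state()['tool_pos'])
W={w:pickle.load(open(f'pics/{w}.pkl','rb')) for w in('w1','w2','w3','w4','top')}
d4=W['w4']
ms={}
for w,b in(('w3',(200,0,420,160)),('w4',(0,0,420,180)),('top',(170,150,240,245))):
    d=W[w]; hs=cv2.cvtColor(d['color'],cv2.COLOR_RGB2HSV); m=cv2.inRange(hs,(0,0,185) if w!='top' else (0,0,150),(180,60,255))
    z=np.zeros_like(m);z[b[1]:b[3],b[0]:b[2]]=m[b[1]:b[3],b[0]:b[2]]
    cs,hi=cv2.findContours(z,cv2.RETR_CCOMP,cv2.CHAIN_APPROX_NONE)
    for c,h in zip(cs,hi[0]):
        if h[3]>=0 and cv2.contourArea(c)>100:
            q=cv2.minAreaRect(onplane(d,c[:,0],54)[:,:2].astype(np.float32)); M=cv2.moments(c)
            print(w,cv2.contourArea(c),np.round([M['m10']/M['m00'],M['m01']/M['m00']],1),np.round(np.r_[q[0],q[1],q[2]],1))
T=lambda a,p,b,q:print(np.round(tri(W[a],p,W[b],q)[0],1),round(tri(W[a],p,W[b],q)[1],1))
T('w1',(197.4,160.7),'w2',(316.4,179.2))
T('w2',(100.0,72),'w3',(258.6,118.1)); T('w3',(258.6,118.1),'w4',(287.9,66.2)); T('w1',(338.,230.8),'w2',(439.4,245.7))
E
```

```text
[516.86271886 -49.36989341 102.99998955]
w3 1660.0 [258.6 118.1] [485.9 212.8  60.8  32.7  68.9]
w3 1349.5 [295.3  61.4] [551.7 188.6  41.6  42.4  15.4]
w4 1835.5 [288.   66.2] [485.8 212.9  60.7  32.7  68.9]
top 320.5 [192.8 223.6] [486.5 213.7  59.7  31.6  68.8]
top 220.0 [203.9 195.1] [552.8 189.9  39.4  37.6  88.8]
top 307.0 [217.1 167.9] [616.2 159.   59.9  31.7  71.4]
[439.3 -40.   61.4] 0.1
[486.4 213.1  53.7] 0.2
[486.3 213.4  52.6] 0.2
[ 394.3 -219.4   19.2] 0.2
```

Hearth top measures 53–54 mm, prop top 61–64, shelf 19–21, matching the text. Now the dish.

Request:
carry_out --hand '[100, 100, 100, 100, 100]' --pt "6.5 -5 -20" --pt "0 0 -30" --pt "0 0 -25" --pt "0 0 -10" --pt "0 0 0" --yaw '[0, 0, 0, 0, 0]'

```text
time: 4.68
tool_pos: [526.0, -53.5, 22.7]
orientation: [3.141, -0.001, 0.266]
wrist_force: [-0.4, 0.3, 1.3]
finger_gap: 1.0
grip_force: 0.0
```

```bash
python3 - <<'E'
from h import *
d=cap('wrist','w5'); s=cap('scene','s5'); print(r.read_state()['tool_pos'])
a=d['color'][150:480,120:520]; b=cv2.resize(s['color'][230:330,260:380],(396,330))
cv2.imwrite('pics/crop3.png',np.hstack([a,b])[:,:,::-1])
E
```

```text
[526.47681621 -53.35164365  23.49273655]
```

View pics/crop3.png

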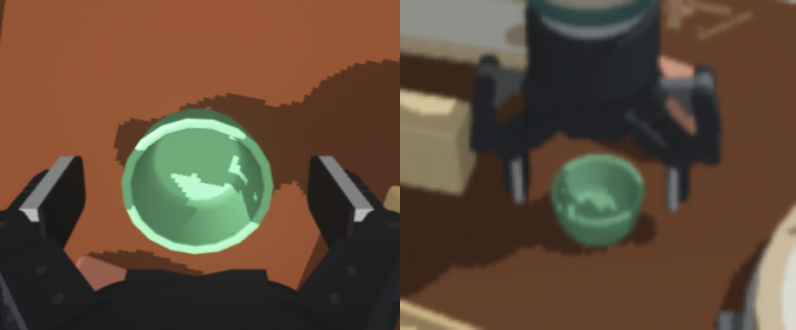

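The picture shows the dish between the open fingers, laterally centred (crop centre x≈197, fingers at 75 and 320). I lower a bit and grip.

Request:
carry_out --hand '[100, 100, 60, 40, 0]' --pt "-2.5 -1 -9" --pt "0 0 0" --pt "0 0 0" --pt "0 0 0" --pt "0 0 0" --yaw '[0, 0, 0, 0, 0]'

```text
time: 5.4
tool_pos: [523.6, -54.0, 13.8]
orientation: [3.141, -0.001, 0.267]
wrist_force: [-1.7, -0.9, 6.0]
finger_gap: 0.638
grip_force: 63.1
```

Request:
carry_out --hand '[0, 0, 0, 0, 0]' --pt "0 0 0" --pt "0 0 0" --pt "0 0 0" --pt "0 0 0" --pt "0 0 0" --yaw '[0, 0, 0, 0, 0]'

```text
time: 6.02
tool_pos: [523.6, -54.0, 13.8]
orientation: [3.141, -0.002, 0.267]
wrist_force: [-1.3, -0.7, 5.8]
finger_gap: 0.64
grip_force: 63.1
```

Request:
carry_out --hand '[0, 0, 0, 0, 0]' --pt "0 0 20" --pt "0 0 40" --pt "0 0 40" --pt "10 20 35" --pt "10 40 0" --yaw '[0, 0, 0, 0, 0]'

```text
time: 6.65
tool_pos: [544.8, 5.7, 151.4]
orientation: [3.139, -0.006, 0.264]
wrist_force: [0.6, -0.2, -1.7]
finger_gap: 0.633
grip_force: 63.4
```

Request:
carry_out --hand '[0, 0, 0, 0, 0]' --pt "8 45 0" --pt "0 45 0" --pt "0 45 0" --pt "0 40 0" --pt "0 0 0" --yaw '[0, 0, 0, 0, 0]'

```text
time: 7.28
tool_pos: [550.3, 183.4, 147.2]
orientation: [-3.141, 0.001, 0.271]
wrist_force: [0.7, -0.4, -0.6]
finger_gap: 0.634
grip_force: 63.5
```

Request:
carry_out --hand '[0]' --pt "0 0 0" --yaw '[0]'

```text
time: 7.4
tool_pos: [550.8, 180.6, 147.4]
orientation: [3.141, 0.001, 0.267]
wrist_force: [-0.3, 0.1, -0.9]
finger_gap: 0.639
grip_force: 63.5
```

Request:
carry_out --hand '[0, 0, 0, 0, 0]' --pt "1.5 7.5 -20" --pt "0 0 -30" --pt "0 0 -22" --pt "0 0 -10" --pt "0 0 0" --yaw '[0, 0, 0, 0, 0]'

```text
time: 8.02
tool_pos: [552.0, 188.1, 64.7]
orientation: [3.142, 0.002, 0.266]
wrist_force: [0.2, -0.5, -0.2]
finger_gap: 0.633
grip_force: 63.5
```

Request:
carry_out --hand '[0]' --pt "0 0 0" --yaw '[0]'

```text
time: 8.15
tool_pos: [553.0, 188.6, 66.8]
orientation: [3.141, -0.002, 0.266]
wrist_force: [-0.3, -0.5, 0.4]
finger_gap: 0.639
grip_force: 63.5
```

Request:
carry_out --hand '[0, 0, 0]' --pt "-0.5 0 -4" --pt "0 0 -1.5" --pt "0 0 0" --yaw '[0, 0, 0]'

```text
time: 8.52
tool_pos: [551.9, 188.6, 60.3]
orientation: [3.142, 0.0, 0.267]
wrist_force: [0.2, -0.8, -1.1]
finger_gap: 0.637
grip_force: 63.5
```

Request:
carry_out --hand '[0, 0]' --pt "0 0 -1.5" --pt "0 0 0" --yaw '[0, 0]'

```text
time: 8.78
tool_pos: [552.0, 188.6, 58.9]
orientation: [3.142, -0.0, 0.267]
wrist_force: [0.5, 0.0, -0.9]
finger_gap: 0.638
grip_force: 63.5
```

Request:
carry_out --hand '[0, 0, 75, 85, 95]' --pt "0 0 -1.2" --pt "0 0 0" --pt "0 0 0" --pt "0 0 0" --pt "0 0 0" --yaw '[0, 0, 0, 0, 0]'

```text
time: 9.4
tool_pos: [551.9, 188.5, 57.4]
orientation: [3.142, 0.0, 0.267]
wrist_force: [-0.3, -0.1, 0.3]
finger_gap: 0.95
grip_force: 0.0
```

Request:
carry_out --hand '[100, 100, 100, 100, 100]' --pt "0 0 0" --pt "0 0 15" --pt "0 0 30" --pt "0 0 40" --pt "-30 0 40" --yaw '[0, 0, 0, 0, 0]'

```text
time: 10.02
tool_pos: [522.4, 188.4, 184.8]
orientation: [3.141, -0.001, 0.266]
wrist_force: [0.1, 0.1, 0.4]
finger_gap: 0.998
grip_force: 0.0
```

Request:
carry_out --hand '[100, 100, 100]' --pt "-40 -10 50" --pt "-40 -30 30" --pt "0 0 0" --yaw '[-0.1, -0.1, 0]'

```text
time: 10.4
tool_pos: [443.0, 148.2, 266.2]
orientation: [-3.14, -0.009, 0.065]
wrist_force: [0.2, 0.1, -0.8]
finger_gap: 1.001
grip_force: 0.0
```

```bash
cat >> h.py <<'E'
def hearth(tag):
    """dish rim (z 84) and white-hole blobs (z 54) in the wrist view"""
    d=cap('wrist',tag)
    for k,z in(('dish',84),('buff',109),('pink',109)):
        for c in blobs(d,k,400,(0,0,640,300)):
            if cv2.contourArea(c)>9000: continue
            q=cv2.minAreaRect(onplane(d,c[:,0],z)[:,:2].astype(np.float32)); print(tag,k,z,np.round(np.r_[q[0],q[1],q[2]],1))
    return d
E
python3 - <<'E'
from h import *
hearth('w6'); s=r.read_state(); print(s['tool_pos'],s['orientation'])
E
```

```text
w6 dish 84 [552.1 188.3  54.   53.6   3.5]
w6 buff 109 [520.1 179.9 166.4 214.5   3.7]
w6 buff 109 [613.3 -47.6   9.9  39.8   3.7]
w6 pink 109 [599.7 157.3  49.3  26.1  71.8]
w6 pink 109 [490.2 203.4  48.7  25.3  68.9]
w6 pink 109 [450.2  -8.9  58.4  27.3  81.5]
[443.34180405 148.6661644  263.65354518] [-3.14063397 -0.00550604  0.06655947]
```

View pics/w6.png

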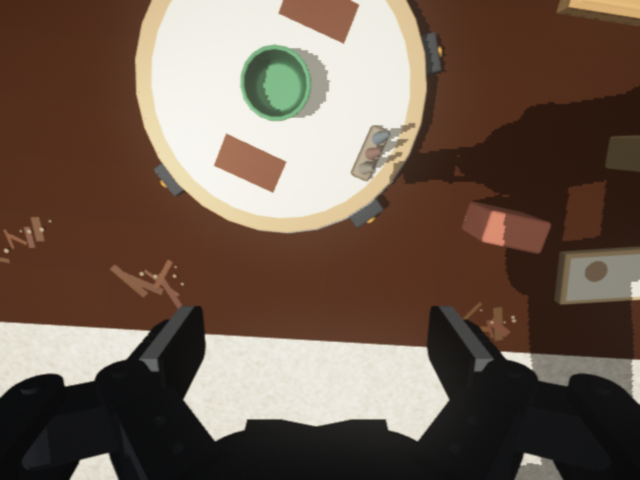

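The picture shows the dish standing on the round mark (277,83), the cones untouched (370,152), mark_a (250,163) and mark_b (320,10). Next the pink prop (505,227).

Request:
carry_out --hand '[100, 100, 100, 100, 100]' --pt "-1 -40 -20" --pt "-1 -40 -20" --pt "-1 -40 -20" --pt "-1 -40 -20" --pt "0 -30 -30" --yaw '[-0.107, -0.107, 0, 0, 0]'

```text
time: 11.08
tool_pos: [439.7, -42.4, 149.7]
orientation: [3.142, 0.0, -0.147]
wrist_force: [0.2, -1.0, 0.1]
finger_gap: 1.002
grip_force: 0.0
```

Request:
carry_out --hand '[100, 100, 100]' --pt "0 0 -30" --pt "0 0 -20" --pt "0 0 0" --yaw '[0, 0, 0]'

```text
time: 11.45
tool_pos: [438.3, -40.8, 98.4]
orientation: [-3.141, 0.006, -0.147]
wrist_force: [0.0, -0.8, -0.1]
finger_gap: 1.002
grip_force: 0.0
```

Request:
carry_out --hand '[100, 100, 100, 100, 100]' --pt "0.5 0 -25" --pt "0 0 -25" --pt "0 0 -20" --pt "0 0 -5" --pt "0 0 0" --yaw '[0, 0, 0, 0, 0]'

```text
time: 12.08
tool_pos: [440.4, -41.0, 26.4]
orientation: [3.142, -0.0, -0.147]
wrist_force: [-0.2, -0.1, 0.2]
finger_gap: 0.995
grip_force: 0.0
```

Request:
carry_out --hand '[60, 30, 0, 0, 0]' --pt "0 0 0" --pt "0 0 0" --pt "0 0 0" --pt "0 0 0" --pt "0 0 0" --yaw '[0, 0, 0, 0, 0]'

```text
time: 12.7
tool_pos: [440.8, -41.3, 27.1]
orientation: [3.141, -0.002, -0.147]
wrist_force: [0.5, -0.0, 4.7]
finger_gap: 0.688
grip_force: 65.8
```

Request:
carry_out --hand '[0, 0, 0, 0, 0]' --pt "0 0 30" --pt "0 0 40" --pt "0 15 50" --pt "0 40 0" --pt "0 45 0" --yaw '[0, 0, 0, 0, -0.1]'

```text
time: 13.32
tool_pos: [439.8, 59.7, 146.2]
orientation: [-3.141, -0.001, -0.251]
wrist_force: [0.1, 1.0, -1.9]
finger_gap: 0.692
grip_force: 65.5
```

Request:
carry_out --hand '[0, 0, 0, 0, 0]' --pt "5 45 0" --pt "10 45 0" --pt "15 40 0" --pt "15 24 0" --pt "0 0 0" --yaw '[-0.12, 0, 0, 0, 0]'

```text
time: 13.95
tool_pos: [484.7, 214.1, 144.9]
orientation: [3.141, 0.001, -0.365]
wrist_force: [-0.6, 0.4, -2.4]
finger_gap: 0.692
grip_force: 65.5
```

Request:
carry_out --hand '[0]' --pt "0 0 0" --yaw '[0]'

```text
time: 14.08
tool_pos: [484.4, 212.4, 145.3]
orientation: [3.14, 0.001, -0.367]
wrist_force: [0.4, -0.3, -1.2]
finger_gap: 0.696
grip_force: 65.5
```

Request:
carry_out --hand '[0, 0, 0, 0, 0]' --pt "2.5 0.5 -25" --pt "0 0 -25" --pt "0 0 -15" --pt "0 0 -3" --pt "0 0 0" --yaw '[0, 0, 0, 0, 0]'

```text
time: 14.7
tool_pos: [487.7, 213.3, 78.6]
orientation: [-3.141, -0.001, -0.368]
wrist_force: [-0.8, -0.4, -0.7]
finger_gap: 0.692
grip_force: 65.5
```

Request:
carry_out --hand '[0, 0, 0]' --pt "0 0 -2" --pt "0 0 -1" --pt "0 0 0" --yaw '[0, 0, 0]'

```text
time: 15.08
tool_pos: [487.4, 213.4, 75.0]
orientation: [-3.142, -0.0, -0.367]
wrist_force: [0.6, 0.1, -2.1]
finger_gap: 0.691
grip_force: 65.5
```

Request:
carry_out --hand '[0, 0]' --pt "0 0 -2.5" --pt "0 0 0" --yaw '[0, 0]'

```text
time: 15.32
tool_pos: [487.3, 213.4, 72.2]
orientation: [3.141, 0.0, -0.367]
wrist_force: [0.1, 0.9, -2.6]
finger_gap: 0.693
grip_force: 65.8
```

Request:
carry_out --hand '[0, 0]' --pt "0 0 -1.2" --pt "0 0 0" --yaw '[0, 0]'

```text
time: 15.58
tool_pos: [487.4, 213.4, 72.1]
orientation: [3.142, -0.0, -0.367]
wrist_force: [-3.0, -1.8, 5.3]
finger_gap: 0.693
grip_force: 66.3
```

Request:
carry_out --hand '[75, 85, 95, 100, 100]' --pt "0 0 0" --pt "0 0 0" --pt "0 0 10" --pt "0 0 30" --pt "0 0 45" --yaw '[0, 0, 0, 0, 0]'

```text
time: 16.2
tool_pos: [486.7, 213.2, 156.5]
orientation: [3.14, 0.002, -0.367]
wrist_force: [0.7, -0.8, 0.4]
finger_gap: 0.998
grip_force: 0.0
```

Request:
carry_out --hand '[100, 100, 100, 100, 100]' --pt "-20 0 50" --pt "-20 -40 30" --pt "-10 -40 10" --pt "0 0 0" --pt "0 0 0" --yaw '[0.1, 0.1, 0.1, 0, 0]'

```text
time: 16.82
tool_pos: [437.4, 133.7, 246.3]
orientation: [-3.141, -0.0, -0.068]
wrist_force: [-0.2, -0.1, -0.2]
finger_gap: 0.999
grip_force: 0.0
```

```bash
python3 - <<'E'
from h import *
d=hearth('w7'); s=r.read_state(); print(s['tool_pos'],s['orientation'])
E
```

```text
w7 dish 84 [552.1 188.3  54.3  54.2  86.1]
w7 pink 109 [486.5 213.1  58.4  31.2  68.6]
w7 pink 109 [586.7 155.4  49.9  13.8  86.1]
[437.3593849  133.91868187 245.89938355] [-3.14154465e+00  4.87551770e-04 -6.74919279e-02]
```

View pics/w7.png

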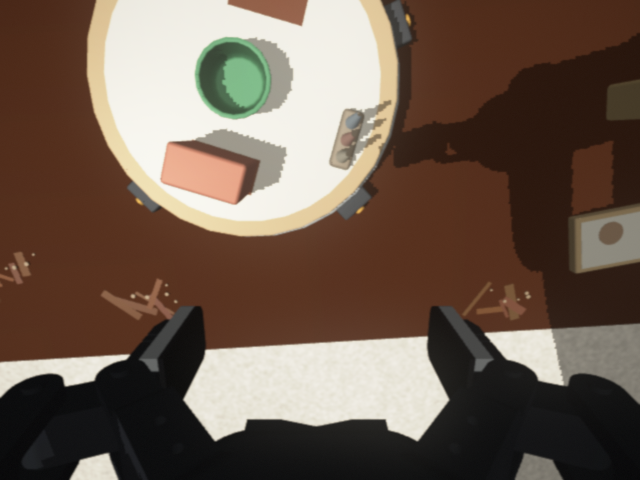

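The pink prop stands on mark_a (209,172 in the picture; measured (486.5, 213.1), 68.6°), dish and cones undisturbed. Next the buff prop.

Request:
carry_out --hand '[100, 100, 100, 100, 100]' --pt "10 -40 0" --pt "10 -44 0" --pt "13 -44 0" --pt "10 -45 -20" --pt "10 -45 -30" --yaw '[0.1, 0.08, 0, 0, 0]'

```text
time: 17.5
tool_pos: [491.4, -85.3, 195.7]
orientation: [3.141, -0.001, 0.114]
wrist_force: [1.0, 1.5, -0.7]
finger_gap: 1.001
grip_force: 0.0
```

Request:
carry_out --hand '[100, 100, 100, 100, 100]' --pt "15 -45 -30" --pt "15 -45 -30" --pt "0 0 -30" --pt "0 0 0" --pt "0 0 0" --yaw '[0, 0, 0, 0, 0]'

```text
time: 18.12
tool_pos: [521.1, -173.9, 107.2]
orientation: [3.141, -0.001, 0.114]
wrist_force: [0.2, 0.7, 0.4]
finger_gap: 0.997
grip_force: 0.0
```

Request:
carry_out --hand '[100, 100, 100, 100, 100]' --pt "0 -0.5 -30" --pt "0 0 -30" --pt "0 0 -18" --pt "0 0 -3" --pt "0 0 0" --yaw '[0, 0, 0, 0, 0]'

```text
time: 18.75
tool_pos: [521.1, -175.2, 26.4]
orientation: [3.141, -0.002, 0.113]
wrist_force: [0.1, 0.2, 0.1]
finger_gap: 1.001
grip_force: 0.0
```

Request:
carry_out --hand '[60, 30, 0, 0, 0]' --pt "0 0 0" --pt "0 0 0" --pt "0 0 0" --pt "0 0 0" --pt "0 0 0" --yaw '[0, 0, 0, 0, 0]'

```text
time: 19.38
tool_pos: [521.2, -175.4, 26.5]
orientation: [3.14, -0.002, 0.113]
wrist_force: [-0.3, 0.4, 6.5]
finger_gap: 0.692
grip_force: 65.9
```

Request:
carry_out --hand '[0, 0, 0, 0, 0]' --pt "0 0 30" --pt "0 0 45" --pt "10 20 45" --pt "15 40 0" --pt "15 45 0" --yaw '[0, 0, 0, -0.1, -0.1]'

```text
time: 20.0
tool_pos: [560.5, -69.4, 145.4]
orientation: [3.141, -0.0, -0.092]
wrist_force: [0.8, -0.4, -3.8]
finger_gap: 0.695
grip_force: 65.3
```

Request:
carry_out --hand '[0, 0, 0, 0, 0]' --pt "15 45 0" --pt "15 45 0" --pt "15 45 0" --pt "10 45 0" --pt "0 40 0" --yaw '[-0.1, -0.142, 0, 0, 0]'

```text
time: 20.62
tool_pos: [615.2, 151.5, 144.1]
orientation: [3.141, 0.001, -0.329]
wrist_force: [-0.3, -0.2, -2.7]
finger_gap: 0.696
grip_force: 65.2
```

Request:
carry_out --hand '[0, 0]' --pt "0 8 0" --pt "0 0 0" --yaw '[0, 0]'

```text
time: 20.88
tool_pos: [615.0, 157.8, 144.5]
orientation: [3.141, 0.001, -0.329]
wrist_force: [0.3, -0.2, -1.4]
finger_gap: 0.696
grip_force: 65.3
```

Request:
carry_out --hand '[0, 0, 0, 0, 0]' --pt "1 0 -25" --pt "0 0 -25" --pt "0 0 -15" --pt "0 0 -3" --pt "0 0 0" --yaw '[0, 0, 0, 0, 0]'

```text
time: 21.5
tool_pos: [616.8, 157.6, 78.0]
orientation: [-3.141, -0.001, -0.33]
wrist_force: [1.2, -1.4, -2.0]
finger_gap: 0.696
grip_force: 65.3
```

Request:
carry_out --hand '[0, 0, 0]' --pt "0 0 -2" --pt "0 0 0" --pt "0 0 0" --yaw '[0, 0, 0]'

```text
time: 21.88
tool_pos: [616.5, 158.0, 75.5]
orientation: [-3.141, -0.0, -0.329]
wrist_force: [0.3, -0.4, -2.0]
finger_gap: 0.696
grip_force: 65.3
```

Request:
carry_out --hand '[0, 0]' --pt "0 0 -3" --pt "0 0 0" --yaw '[0, 0]'

```text
time: 22.12
tool_pos: [616.1, 157.9, 71.7]
orientation: [3.141, 0.001, -0.329]
wrist_force: [0.7, -0.5, -2.0]
finger_gap: 0.691
grip_force: 65.3
```

Request:
carry_out --hand '[0, 0]' --pt "0 0 -1.2" --pt "0 0 0" --yaw '[0, 0]'

```text
time: 22.38
tool_pos: [616.5, 157.9, 71.5]
orientation: [-3.141, -0.001, -0.329]
wrist_force: [-2.0, -0.5, 2.5]
finger_gap: 0.694
grip_force: 65.7
```

Contact. Release, retreat, look.

Request:
carry_out --hand '[75, 85, 95, 100, 100]' --pt "0 0 0" --pt "0 0 0" --pt "0 0 10" --pt "0 0 30" --pt "0 0 45" --yaw '[0, 0, 0, 0, 0]'

```text
time: 23.0
tool_pos: [615.7, 157.8, 156.0]
orientation: [3.14, 0.002, -0.329]
wrist_force: [-0.5, 0.6, 1.1]
finger_gap: 1.003
grip_force: 0.0
```

Request:
carry_out --hand '[100, 100, 100, 100, 100]' --pt "-40 0 40" --pt "-45 0 40" --pt "-45 -20 40" --pt "-45 -20 20" --pt "0 0 0" --yaw '[0.1, 0.1, 0.1, 0.1, 0]'

```text
time: 23.62
tool_pos: [441.0, 117.7, 299.6]
orientation: [-3.141, -0.008, 0.071]
wrist_force: [0.1, 0.4, 0.2]
finger_gap: 1.005
grip_force: 0.0
```

```bash
python3 - <<'E'
from h import *
d=hearth('w8'); s=r.read_state(); print(s['tool_pos'],s['orientation'])
E
```

```text
w8 dish 84 [552.2 188.1  53.7  53.8   4.1]
w8 buff 109 [522.2 176.1 173.8 217.6   4.1]
w8 buff 109 [618.1 -77.5  98.3  14.8  85.4]
w8 buff 109 [600.2 157.7  20.8  59.6   4.1]
w8 buff 109 [ 415.8 -130.4   45.9  112.7    8.2]
w8 pink 109 [486.6 213.1  58.8  31.5  68.7]
[441.74874297 118.00699931 297.57797856] [-3.14108126 -0.00486025  0.06993964]
```

View pics/w8.png

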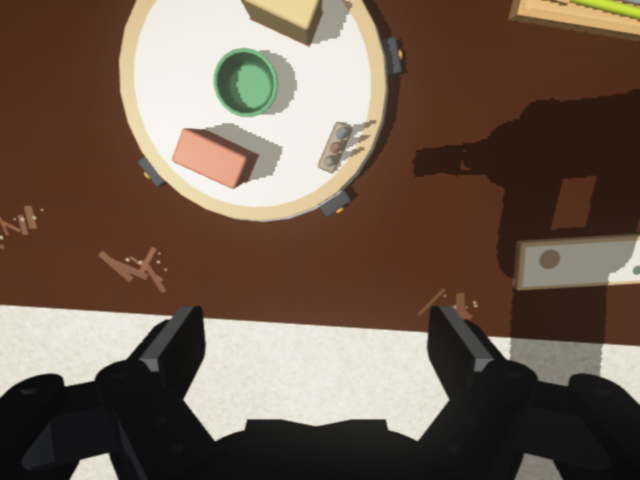

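The picture shows the buff prop on mark_b (282,10, partly cut off), pink on mark_a (215,158), dish (246,82), cones fine (336,147). Now the shelf; I check the buff prop from the top camera on the way.

Request:
carry_out --hand '[100, 100, 100, 100, 100]' --pt "-5 -37 -10" --pt "-5 -37 -10" --pt "-5 -37 -10" --pt "-5 -37 -10" --pt "-5 -37 -10" --yaw '[-0.167, -0.167, -0.167, -0.167, -0.167]'

```text
time: 24.3
tool_pos: [417.2, -67.9, 244.1]
orientation: [3.141, 0.002, -0.77]
wrist_force: [0.4, -0.8, -0.8]
finger_gap: 1.003
grip_force: 0.0
```

Request:
carry_out --hand '[100, 100, 100, 100, 100]' --pt "-5 -37 -30" --pt "-6 -37 -30" --pt "-6 -37 -30" --pt "-6 -37 -30" --pt "0 0 0" --yaw '[-0.167, -0.167, -0.167, -0.167, 0]'

```text
time: 24.92
tool_pos: [392.5, -215.7, 121.7]
orientation: [3.136, 0.005, -1.437]
wrist_force: [0.2, 1.1, 0.4]
finger_gap: 0.998
grip_force: 0.0
```

Request:
carry_out --hand '[100, 100]' --pt "0 0 0" --pt "0 0 0" --yaw '[0, 0]'

```text
time: 25.18
tool_pos: [394.8, -214.4, 126.1]
orientation: [-3.141, -0.001, -1.43]
wrist_force: [0.7, 1.4, 0.0]
finger_gap: 1.0
grip_force: 0.0
```

```bash
python3 - <<'E'
from h import *
d=cap('top','t9'); s=r.read_state(); print(s['tool_pos'],s['orientation'],s['joint_pos'][5])
for k,z in(('buff',109),('pink',109),('dish',84)):
    for c in blobs(d,k,100,(150,140,262,262)):
        q=cv2.minAreaRect(onplane(d,c[:,0],z)[:,:2].astype(np.float32)); print(k,np.round(np.r_[q[0],q[1],q[2]],1))
d=cap('wrist','w9')
E
```

```text
[ 394.7888152  -214.35292116  126.17588422] [-3.14045676e+00 -9.29026720e-04 -1.43033539e+00] 2.4214420977492357
buff [610.2 157.2  58.6  37.8  73.5]
pink [484.5 213.2  58.6  32.4  68.9]
dish [552.2 187.8  50.6  47.4  70.3]
```

View pics/w9.png

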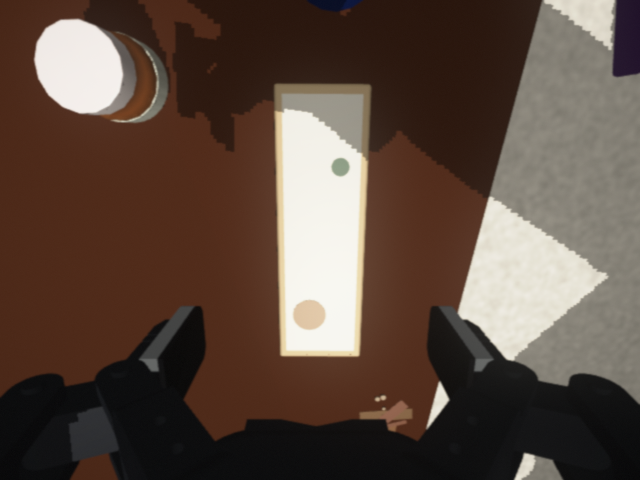

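The shelf's outline is seen whole: corners (275,85), (371,85), (281,356), (359,356).

```bash
python3 - <<'E'
from h import *
d=pickle.load(open('pics/w9.pkl','rb'))
P=onplane(d,[(275,85),(371,85),(281,356),(359,356)],21)[:,:2]; print(P.round(1),P.mean(0)); 
v=P[:2].mean(0)-P[2:].mean(0); print(np.linalg.norm(v),np.degrees(np.arctan2(v[1],v[0])),np.linalg.norm(P[0]-P[1]))
E
```

```text
[[ 433.9 -308.8]
 [ 376.3 -316.9]
 [ 408.8 -123.3]
 [ 351.4 -131.5]] [ 392.61569937 -220.08967616]
187.14867646482847 -82.32082877749295 58.14862150543452
```

Request:
carry_out --hand '[100, 100, 100, 100, 100]' --pt "-2 -5.5 -30" --pt "0 0 -35" --pt "0 0 -30" --pt "0 0 -8" --pt "0 0 0" --yaw '[-0.006, 0, 0, 0, 0]'

```text
time: 25.9
tool_pos: [392.4, -220.3, 22.9]
orientation: [-3.141, -0.0, -1.438]
wrist_force: [0.5, -0.4, 0.0]
finger_gap: 0.997
grip_force: 0.0
```

Request:
carry_out --hand '[82, 82, 82]' --pt "0 0 0" --pt "0 0 -5" --pt "0 0 0" --yaw '[0, 0, 0]'

```text
time: 26.28
tool_pos: [392.0, -220.3, 17.3]
orientation: [3.141, 0.0, -1.438]
wrist_force: [-0.0, 0.1, -0.6]
finger_gap: 0.819
grip_force: 0.0
```

Lower until the fingertips touch the board.

Request:
carry_out --hand '[82, 82]' --pt "0 0 -4" --pt "0 0 0" --yaw '[0, 0]'

```text
time: 26.52
tool_pos: [391.8, -220.2, 13.0]
orientation: [3.141, 0.0, -1.438]
wrist_force: [-1.0, 0.1, -0.1]
finger_gap: 0.825
grip_force: 0.0
```

Request:
carry_out --hand '[82, 82]' --pt "0 0 -3" --pt "0 0 0" --yaw '[0, 0]'

```text
time: 26.78
tool_pos: [391.9, -220.2, 10.0]
orientation: [3.141, 0.0, -1.438]
wrist_force: [0.3, -0.3, 0.1]
finger_gap: 0.821
grip_force: 0.0
```

```bash
python3 - <<'E'
from h import *
s=cap('scene','s10'); o=cv2.resize(s['color'][170:290,200:360],(800,600),interpolation=cv2.INTER_CUBIC); cv2.imwrite('pics/crop4.png',o[:,:,::-1]); print(r.read_state()['wrist_force'])
E
```

```text
[-0.20904885 -0.95702647 -0.2208199 ]
```

View pics/crop4.png

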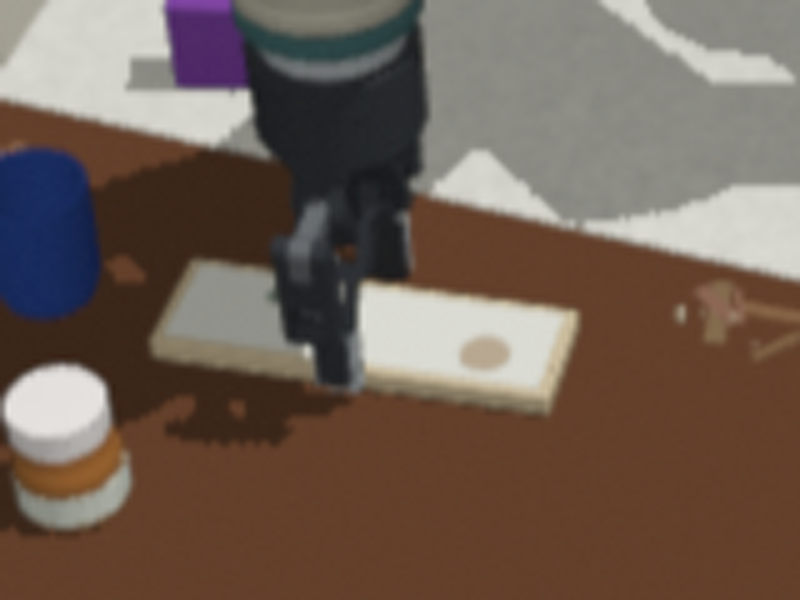

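The near fingertip reaches down beside the shelf's side at (338,385), with no contact yet. I go on lowering.

Request:
carry_out --hand '[82, 82]' --pt "0 0 -3" --pt "0 0 0" --yaw '[0, 0]'

```text
time: 27.08
tool_pos: [391.8, -220.2, 7.1]
orientation: [3.141, 0.0, -1.438]
wrist_force: [0.2, 1.1, -0.1]
finger_gap: 0.822
grip_force: 0.0
```

Request:
carry_out --hand '[82, 82]' --pt "0 0 -2" --pt "0 0 0" --yaw '[0, 0]'

```text
time: 27.32
tool_pos: [391.9, -220.2, 5.2]
orientation: [3.141, 0.0, -1.438]
wrist_force: [-0.5, -0.8, -0.1]
finger_gap: 0.819
grip_force: 0.0
```

Request:
carry_out --hand '[82, 82]' --pt "0 0 -2" --pt "0 0 0" --yaw '[0, 0]'

```text
time: 27.58
tool_pos: [391.9, -220.2, 3.1]
orientation: [3.141, 0.0, -1.438]
wrist_force: [-0.6, -0.8, -0.3]
finger_gap: 0.822
grip_force: 0.0
```

Request:
carry_out --hand '[60, 0, 0, 0]' --pt "0 0 0" --pt "0 0 0" --pt "0 0 0" --pt "0 0 0" --yaw '[0, 0, 0, 0]'

```text
time: 28.08
tool_pos: [392.9, -220.8, 4.5]
orientation: [-3.14, -0.002, -1.438]
wrist_force: [0.7, 0.9, 6.1]
finger_gap: 0.687
grip_force: 69.6
```

Request:
carry_out --hand '[0, 0, 0, 0, 0]' --pt "0 0 20" --pt "0 0 35" --pt "0 0 45" --pt "0 0 45" --pt "15 35 0" --yaw '[0, 0, 0, 0, 0.1]'

```text
time: 28.7
tool_pos: [408.3, -187.0, 152.1]
orientation: [-3.137, -0.005, -1.339]
wrist_force: [1.3, 0.6, -3.4]
finger_gap: 0.686
grip_force: 65.6
```

Request:
carry_out --hand '[0, 0, 0, 0, 0]' --pt "16 41 0" --pt "16 41 0" --pt "16 41 0" --pt "16 41 0" --pt "16 41 0" --yaw '[0.15, 0.15, 0.15, 0.15, 0.15]'

```text
time: 29.32
tool_pos: [487.0, 21.1, 147.8]
orientation: [3.141, 0.001, -0.583]
wrist_force: [-0.4, -0.5, -2.2]
finger_gap: 0.684
grip_force: 65.6
```

Request:
carry_out --hand '[0, 0, 0, 0, 0]' --pt "16 41 0" --pt "16 41 0" --pt "16 41 0" --pt "16 35 0" --pt "0 0 0" --yaw '[0.15, 0.06, 0, 0, 0]'

```text
time: 29.95
tool_pos: [550.9, 179.7, 147.1]
orientation: [3.141, 0.002, -0.375]
wrist_force: [-1.2, -1.0, -2.9]
finger_gap: 0.684
grip_force: 65.7
```

Request:
carry_out --hand '[0, 0]' --pt "0 0 0" --pt "0 0 0" --yaw '[0, 0]'

```text
time: 30.2
tool_pos: [550.8, 176.8, 148.2]
orientation: [3.141, 0.0, -0.379]
wrist_force: [0.0, 0.3, -2.2]
finger_gap: 0.683
grip_force: 65.7
```

Request:
carry_out --hand '[0, 0, 0, 0, 0]' --pt "0 6 0" --pt "1.2 6 -12" --pt "0 0 -15" --pt "0 0 -8" --pt "0 0 0" --yaw '[0, 0, 0, 0, 0]'

```text
time: 30.82
tool_pos: [551.6, 189.4, 111.9]
orientation: [3.14, 0.002, -0.378]
wrist_force: [0.6, 0.1, -2.0]
finger_gap: 0.683
grip_force: 65.7
```

```bash
python3 - <<'E'
from h import *
s=cap('scene','s11'); o=cv2.resize(s['color'][230:410,330:570],(800,600),interpolation=cv2.INTER_CUBIC); cv2.imwrite('pics/crop5.png',o[:,:,::-1]); q=r.read_state();print(q['tool_pos'],q['wrist_force'],q['orientation'])
E
```

```text
[552.08250839 189.55096829 112.93119215] [-0.07569177  0.71314812 -1.85374769] [ 3.14101323e+00  5.61888354e-04 -3.78297547e-01]
```

View pics/crop5.png

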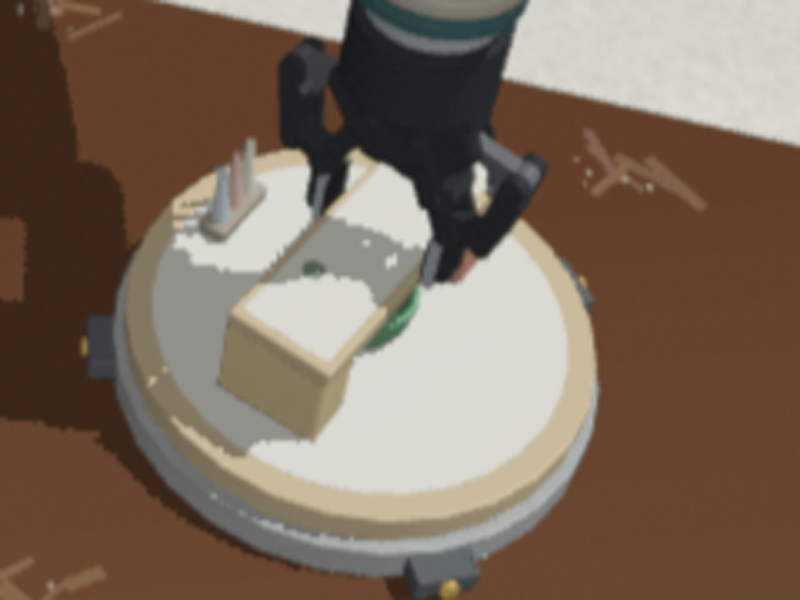

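The shelf is held level over both props (front edge (285,350) above the buff prop, dish below at (390,320), cones clear at (235,195)). I lower until contact.

Request:
carry_out --hand '[0, 0, 0]' --pt "0 -0.7 -4" --pt "0 0 -2" --pt "0 0 0" --yaw '[0, 0, 0]'

```text
time: 31.25
tool_pos: [552.2, 188.9, 107.3]
orientation: [3.141, 0.0, -0.378]
wrist_force: [0.2, -0.4, -2.1]
finger_gap: 0.682
grip_force: 65.7
```

Request:
carry_out --hand '[0, 0]' --pt "0 0 -1.5" --pt "0 0 0" --yaw '[0, 0]'

```text
time: 31.5
tool_pos: [552.2, 189.0, 105.8]
orientation: [3.141, 0.0, -0.378]
wrist_force: [-0.3, 0.4, -2.3]
finger_gap: 0.68
grip_force: 65.7
```

Request:
carry_out --hand '[0, 0]' --pt "0 0 -1" --pt "0 0 0" --yaw '[0, 0]'

```text
time: 31.75
tool_pos: [552.2, 189.0, 104.8]
orientation: [3.141, 0.0, -0.378]
wrist_force: [0.0, -0.4, -1.8]
finger_gap: 0.684
grip_force: 65.7
```

Request:
carry_out --hand '[0, 0]' --pt "0 0 -1" --pt "0 0 0" --yaw '[0, 0]'

```text
time: 32.0
tool_pos: [552.3, 189.1, 104.4]
orientation: [-3.141, -0.0, -0.378]
wrist_force: [-2.6, -1.0, 2.6]
finger_gap: 0.683
grip_force: 66.1
```

Request:
carry_out --hand '[0, 0]' --pt "0 0 -0.8" --pt "0 0 0" --yaw '[0, 0]'

```text
time: 32.25
tool_pos: [552.4, 189.0, 104.4]
orientation: [-3.141, -0.001, -0.378]
wrist_force: [-4.7, -1.5, 6.4]
finger_gap: 0.682
grip_force: 66.8
```

Request:
carry_out --hand '[75, 85, 95, 100, 100]' --pt "0 0 0" --pt "0 0 0" --pt "0 0 0" --pt "0 0 15" --pt "0 0 40" --yaw '[0, 0, 0, 0, 0]'

```text
time: 32.88
tool_pos: [551.2, 188.7, 157.3]
orientation: [3.139, 0.003, -0.378]
wrist_force: [0.8, -0.4, 0.3]
finger_gap: 0.999
grip_force: 0.0
```

Request:
carry_out --hand '[100, 100, 100, 100, 100]' --pt "-20 -20 50" --pt "-30 -20 50" --pt "-40 -20 50" --pt "-40 0 0" --pt "0 0 0" --yaw '[0, 0, 0, 0, 0]'

```text
time: 33.5
tool_pos: [423.7, 130.3, 307.1]
orientation: [-3.139, -0.004, -0.378]
wrist_force: [0.7, 0.6, -0.5]
finger_gap: 1.001
grip_force: 0.0
```

```bash
python3 - <<'E'
from h import *
d=cap('wrist','w12'); s=r.read_state(); print(s['tool_pos'],s['orientation'])
E
```

```text
[424.53217873 130.35514372 306.1937906 ] [-3.13999933e+00 -2.59387151e-03 -3.77885412e-01]
```

View pics/w12.png

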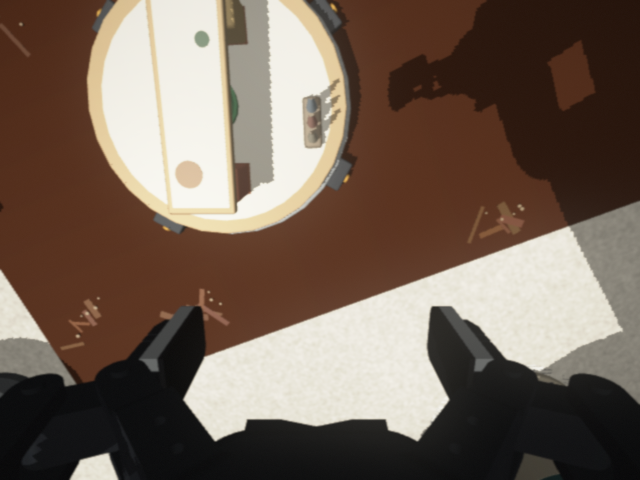

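The shelf lies across the props (corners (169,213), (236,212); long edges (149,0)–(169,213) and (218,0)–(236,212)), cones clear at (313,121). That was picture 14, so from here on I work by numbers only. I measure the shelf and move to view the cup.

```bash
python3 - <<'E'
from h import *
d=pickle.load(open('pics/w12.pkl','rb'))
P=onplane(d,[(169,213),(236,212),(149,0),(218,0)],121)[:,:2]; print(P.round(1))
v=(P[2]-P[0])/np.linalg.norm(P[2]-P[0])+(P[3]-P[1])/np.linalg.norm(P[3]-P[1]); v/=np.linalg.norm(v)
print('ang',np.degrees(np.arctan2(v[1],v[0])),'width',np.linalg.norm(P[0]-P[1]),'centre',(P[0]+P[1])/2+95*v)
E
```

```text
[[476.1 250.1]
 [455.1 194.7]
 [628.6 186.9]
 [609.2 138. ]]
ang -21.341603321459715 width 59.23431349149332 centre [554.07240018 187.82974681]
```

Request:
carry_out --hand '[100, 100, 100, 100, 100]' --pt "-11 -42 -5" --pt "-11 -42 -5" --pt "-11 -42 -5" --pt "-11 -42 -5" --pt "-11 -42 -5" --yaw '[-0.09, -0.09, -0.09, -0.1, 0]'

```text
time: 34.17
tool_pos: [370.0, -81.2, 279.5]
orientation: [3.141, 0.0, -0.749]
wrist_force: [1.4, -0.7, 1.4]
finger_gap: 0.997
grip_force: 0.0
```

Request:
carry_out --hand '[100, 100, 100, 100, 100]' --pt "-11 -42 -5" --pt "-11 -42 -5" --pt "-11 -42 -5" --pt "-11 -42 -5" --pt "0 0 0" --yaw '[0, 0, 0, 0, 0]'

```text
time: 34.8
tool_pos: [325.3, -249.8, 258.8]
orientation: [3.141, 0.002, -0.752]
wrist_force: [0.1, 0.1, -0.2]
finger_gap: 0.998
grip_force: 0.0
```

Request:
carry_out --hand '[100, 100]' --pt "0 0 0" --pt "0 0 0" --yaw '[0, 0]'

```text
time: 35.05
tool_pos: [326.5, -247.0, 259.9]
orientation: [-3.142, -0.0, -0.747]
wrist_force: [-1.2, 0.5, 0.7]
finger_gap: 1.0
grip_force: 0.0
```

```bash
cat >> h.py <<'E'
def cupcal(tag,z=74,box=(0,0,640,300)):
    """blue cup: extent across the camera axis and rim by the far/upper ellipse"""
    d=cap('wrist',tag)
    for c in blobs(d,'cup',800,box):
        e=cv2.fitEllipse(c); h=c[:,0]; q=cv2.minAreaRect(onplane(d,h,z)[:,:2].astype(np.float32))
        print(tag,'ell',np.round(np.r_[e[0],e[1],e[2]],1),'bbox',cv2.boundingRect(c),'rim-plane',np.round(np.r_[q[0],q[1],q[2]],1),np.round(onplane(d,e[0],z)[0],1))
    return d
E
python3 - <<'E'
from h import *
HS['cup']=((105,120,25),(128,255,255))
d=cupcal('w13'); s=r.read_state(); print(s['tool_pos'],s['orientation'])
print('camera',d['E'][:3,3].round(),'w1 cam',pickle.load(open('pics/w1.pkl','rb'))['E'][:3,3].round())
E
```

```text
w13 ell [368.2  33.3  69.3  79.7  34. ] bbox (335, 0, 71, 74) rim-plane [ 403.5 -374.2   54.2   51.    47.2] [ 406.4 -375.2   74. ]
[ 326.4553979  -246.97758757  259.89295771] [-3.14156928e+00 -4.43268653e-04 -7.46535652e-01]
camera [ 379. -295.  401.] w1 cam [ 503. -160.  492.]
```

Request:
carry_out --hand '[100, 100, 100, 100]' --pt "18 -35 0" --pt "20 -38 0" --pt "0 0 0" --pt "0 0 0" --yaw '[0, 0, 0, 0]'

```text
time: 35.6
tool_pos: [364.1, -319.9, 259.7]
orientation: [-3.142, 0.0, -0.747]
wrist_force: [-0.9, -0.0, -0.1]
finger_gap: 1.003
grip_force: 0.0
```

```bash
python3 - <<'E'
from h import *
HS['cup']=((105,120,25),(128,255,255))
d=cupcal('w14'); s=r.read_state(); print(s['tool_pos'],s['orientation'],d['E'][:3,3].round())
E
```

```text
w14 ell [332.7 130.9  65.4  68.2  11.8] bbox (300, 97, 66, 69) rim-plane [ 408.3 -378.7   54.2   54.1   47.2] [ 408.7 -379.3   74. ]
[ 364.06515138 -319.81575878  260.0475915 ] [ 3.14157646e+00 -5.60447426e-04 -7.47144665e-01] [ 417. -368.  401.]
```

Request:
carry_out --hand '[100, 100, 100, 100, 100]' --pt "22 -30 -40" --pt "22 -29 -45" --pt "0 0 -45" --pt "0 0 -20" --pt "0 0 0" --yaw '[0, 0, 0, 0, 0]'

```text
time: 36.28
tool_pos: [407.4, -378.3, 108.7]
orientation: [-3.141, 0.003, -0.747]
wrist_force: [0.6, -0.4, 0.9]
finger_gap: 1.008
grip_force: 0.0
```

Request:
carry_out --hand '[100, 100]' --pt "0 0 0" --pt "0 0 0" --yaw '[0, 0]'

```text
time: 36.52
tool_pos: [408.5, -380.1, 111.6]
orientation: [3.141, -0.003, -0.748]
wrist_force: [-0.7, -1.0, 0.2]
finger_gap: 0.997
grip_force: 0.0
```

Request:
carry_out --hand '[100, 100, 100, 100, 100]' --pt "0 0.8 -25" --pt "0 0 -30" --pt "0 0 -25" --pt "0 0 -8" --pt "0 0 0" --yaw '[0, 0, 0, 0, 0]'

```text
time: 37.15
tool_pos: [408.2, -379.1, 22.3]
orientation: [3.141, -0.001, -0.748]
wrist_force: [-0.4, -0.5, -0.1]
finger_gap: 1.0
grip_force: 0.0
```

Request:
carry_out --hand '[80, 60, 0, 0, 0]' --pt "0 0 0" --pt "0 0 0" --pt "0 0 0" --pt "0 0 0" --pt "0 0 0" --yaw '[0, 0, 0, 0, 0]'

```text
time: 37.78
tool_pos: [408.6, -379.6, 23.4]
orientation: [3.141, -0.003, -0.748]
wrist_force: [-0.3, 0.6, 6.2]
finger_gap: 0.626
grip_force: 62.7
```

Request:
carry_out --hand '[0]' --pt "0 0 0" --yaw '[0]'

```text
time: 37.9
tool_pos: [408.6, -379.6, 23.3]
orientation: [3.141, -0.003, -0.748]
wrist_force: [-0.8, 1.3, 5.5]
finger_gap: 0.631
grip_force: 62.7
```

Request:
carry_out --hand '[0, 0, 0, 0, 0]' --pt "0 0 15" --pt "0 0 30" --pt "0 0 40" --pt "0 0 45" --pt "0 15 25" --yaw '[0, 0, 0, 0, 0]'

```text
time: 38.52
tool_pos: [408.2, -364.6, 180.3]
orientation: [3.141, -0.004, -0.749]
wrist_force: [0.2, -0.1, -1.7]
finger_gap: 0.626
grip_force: 63.2
```

Request:
carry_out --hand '[0, 0, 0, 0, 0]' --pt "10 35 0" --pt "10 40 0" --pt "10 40 0" --pt "10 40 0" --pt "10 40 0" --yaw '[0.05, 0.08, 0.08, 0.08, 0.08]'

```text
time: 39.15
tool_pos: [458.0, -167.5, 177.5]
orientation: [3.141, -0.001, -0.376]
wrist_force: [-0.0, 0.1, -0.7]
finger_gap: 0.63
grip_force: 63.2
```

Request:
carry_out --hand '[0, 0, 0, 0, 0]' --pt "10 40 0" --pt "10 40 0" --pt "10 40 0" --pt "10 40 0" --pt "10 40 0" --yaw '[0, 0, 0, 0, 0]'

```text
time: 39.78
tool_pos: [508.0, 32.5, 177.5]
orientation: [-3.141, -0.001, -0.378]
wrist_force: [0.8, 0.1, -1.2]
finger_gap: 0.629
grip_force: 63.2
```

Request:
carry_out --hand '[0, 0, 0, 0, 0]' --pt "10 40 0" --pt "10 40 0" --pt "10 30 0" --pt "0 0 0" --pt "0 0 0" --yaw '[0, 0, 0, 0, 0]'

```text
time: 40.4
tool_pos: [537.8, 140.6, 176.9]
orientation: [3.141, -0.0, -0.378]
wrist_force: [-0.7, -0.6, -1.1]
finger_gap: 0.626
grip_force: 63.3
```

Request:
carry_out --hand '[0, 0, 0, 0, 0]' --pt "8 25 0" --pt "7.4 22.8 0" --pt "0 0 -10" --pt "0 0 0" --pt "0 0 0" --yaw '[0, 0, 0, 0, 0]'

```text
time: 41.02
tool_pos: [553.2, 187.9, 166.7]
orientation: [3.141, 0.0, -0.379]
wrist_force: [-0.2, 0.1, -0.9]
finger_gap: 0.629
grip_force: 63.5
```

```bash
python3 - <<'E'
from h import *
s=cap('scene','s15'); HS['cup']=((105,120,25),(128,255,255))
q=r.read_state(); print(q['tool_pos'],q['orientation'])
c=blobs(s,'cup',100,(330,150,560,400))[0]; print('cup bbox',cv2.boundingRect(c), 'expected foot,rim px',proj(s,[[*q['tool_pos'][:2],q['tool_pos'][2]-14.3],[*q['tool_pos'][:2],q['tool_pos'][2]+50.7]]).round(1).tolist())
E
```

```text
[553.36696535 188.06777405 166.91824911] [ 3.14152153e+00 -2.79771476e-04 -3.79307169e-01]
cup bbox (432, 253, 31, 46) expected foot,rim px [[444.7, 290.3], [450.8, 263.5]]
```

Request:
carry_out --hand '[0, 0, 0, 0, 0]' --pt "0 0.4 -12" --pt "0 0 -10" --pt "0 0 -5" --pt "0 0 0" --pt "0 0 0" --yaw '[0, 0, 0, 0, 0]'

```text
time: 41.7
tool_pos: [553.5, 189.4, 140.0]
orientation: [-3.141, -0.0, -0.378]
wrist_force: [-0.7, 0.1, -0.4]
finger_gap: 0.629
grip_force: 63.5
```

Request:
carry_out --hand '[0, 0]' --pt "0 0 -2" --pt "0 0 0" --yaw '[0, 0]'

```text
time: 41.95
tool_pos: [553.3, 189.4, 137.6]
orientation: [3.141, 0.0, -0.378]
wrist_force: [0.5, -0.3, -0.6]
finger_gap: 0.626
grip_force: 63.5
```

Request:
carry_out --hand '[0, 0]' --pt "0 -0.8 -1.2" --pt "0 0 0" --yaw '[0, 0]'

```text
time: 42.2
tool_pos: [553.3, 188.5, 136.3]
orientation: [3.141, 0.0, -0.378]
wrist_force: [0.3, 0.3, -1.7]
finger_gap: 0.625
grip_force: 63.5
```

Request:
carry_out --hand '[0, 0]' --pt "0 0 -1" --pt "0 0 0" --yaw '[0, 0]'

```text
time: 42.45
tool_pos: [553.4, 188.5, 135.4]
orientation: [3.142, -0.0, -0.378]
wrist_force: [0.8, 0.4, -1.0]
finger_gap: 0.627
grip_force: 63.5
```

Request:
carry_out --hand '[0, 0]' --pt "0 0 -1" --pt "0 0 0" --yaw '[0, 0]'

```text
time: 42.7
tool_pos: [553.5, 188.6, 135.4]
orientation: [-3.141, -0.001, -0.378]
wrist_force: [-2.2, -1.2, 4.7]
finger_gap: 0.63
grip_force: 63.7
```

Request:
carry_out --hand '[0, 0]' --pt "0 0 -0.7" --pt "0 0 0" --yaw '[0, 0]'

```text
time: 42.95
tool_pos: [553.6, 188.6, 135.3]
orientation: [-3.141, -0.001, -0.378]
wrist_force: [-4.4, -1.2, 9.4]
finger_gap: 0.632
grip_force: 63.9
```

Contact; I release and retreat straight up, then measure.

Request:
carry_out --hand '[0, 75, 85, 100, 100]' --pt "0 0 0.7" --pt "0 0 0" --pt "0 0 0" --pt "0 0 0" --pt "0 0 15" --yaw '[0, 0, 0, 0, 0]'

```text
time: 43.58
tool_pos: [552.6, 188.4, 148.5]
orientation: [3.14, 0.003, -0.378]
wrist_force: [0.7, 0.1, -0.1]
finger_gap: 0.999
grip_force: 0.0
```

Request:
carry_out --hand '[100, 100, 100, 100, 100]' --pt "0 0 30" --pt "0 0 45" --pt "-30 0 45" --pt "-40 0 40" --pt "-20 0 30" --yaw '[0, 0, 0, 0, 0]'

```text
time: 44.2
tool_pos: [462.0, 188.6, 343.2]
orientation: [-3.139, -0.003, -0.378]
wrist_force: [-0.3, 0.8, 0.2]
finger_gap: 0.995
grip_force: 0.0
```

Request:
carry_out --hand '[100, 100, 100]' --pt "0 0 0" --pt "0 0 0" --pt "0 0 0" --yaw '[0, 0, 0]'

```text
time: 44.58
tool_pos: [463.6, 188.4, 337.6]
orientation: [3.139, 0.002, -0.379]
wrist_force: [0.2, 0.6, -0.2]
finger_gap: 1.0
grip_force: 0.0
```

```bash
python3 - <<'E'
from h import *
HS['cup']=((105,120,25),(128,255,255)); HS['white']=((0,0,150),(40,90,255))
print(r.read_state()['tool_pos'])
d=cupcal('w16',186)
s=cap('scene','s16'); c=blobs(s,'cup',100,(330,150,560,400))[0]
print('scene cup',cv2.boundingRect(c),'expect',proj(s,[[553.4,188.5,121],[553.4,188.5,186]]).round(1).tolist())
t=cap('top','t16')
for k,z in(('cup',186),('buff',109),('pink',109)):
    for c in blobs(t,k,40,(150,140,262,262)): q=cv2.minAreaRect(onplane(t,c[:,0],z)[:,:2].astype(np.float32)); print('top',k,np.round(np.r_[q[0],q[1],q[2]],1))
# cones: compare scene patch before/after
a=pickle.load(open('pics/scene.pkl','rb'))['color'][265:305,380:415].astype(int);b=s['color'][265:305,380:415].astype(int); print('cones diff',abs(a-b).mean())
E
```

```text
[463.57163942 188.37326491 337.63330939]
w16 ell [270.9 115.1  71.4  75.8 164.4] bbox (235, 78, 73, 76) rim-plane [552.9 188.6  53.   52.3  68.3] [553.8 188.3 186. ]
scene cup (430, 266, 35, 45) expect [[442.2, 302.5], [448.0, 277.0]]
top cup [548.6 184.3  59.3  48.3  18.7]
top buff [633.4 114.9  63.4  16.   59.9]
top buff [524.   61.4  11.2  50.5  81.9]
top buff [603.1 136.6  10.3  38.1  67.5]
cones diff 2.550952380952381
```

The cup measures (553.3, 188.5), upright over the shelf centre (about 553, 188.4). The cones are unchanged and the gripper is clear.

```bash
python3 -c "
from h import *
print(sign_off())"
```

```text
the job is handed in; nothing more can be done
None
```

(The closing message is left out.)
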